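# Load the keyed spindle into the test head and hold it down

### The arm

A 6-joint arm with a two-finger parallel gripper is mounted at the origin on the work surface. World frame = base frame: x ahead of the robot, y to its left, z up, the work surface at z = 0. Lengths are in m, angles in rad, forces in N, time in s.
With the tool pointing down it reaches from about 0.3 to 0.775 m from the base axis. Payload 14.6 kg.
Tool frame: the origin (TCP) lies between the finger pads; the fingertips stand 22 mm ahead of it and the grasp point (between the pads) lies 3 mm ahead of it (ctrl.tip_reach is the distance from the TCP to the fingertips, in m); z points along the fingers, y is the direction in which the jaws open and shut (so a half turn about z gives the same grasp; the last joint's range is limited). The gripper opens to 94 mm and grips with 3 to 60 N. Pads are 16 mm wide; open, the fingers measure 119 mm over their backs; the gripper's body (75 mm by 177 mm) begins 78 mm behind the grasp point.
Start: joints at [1.145, 0.3, 1.521, -0, 1.321, -0.067], TCP at [0.193, 0.515, 0.227] pointing down, gripper open.
Joint ranges: [-3.03, 3.03], [-0.79, 2.21], [0.23, 2.52], [-1.04, 4.18], [0, 3.07], [-2.55, 2.55]. Speed limits (rad/s): [2.22, 2.22, 2.57, 3.14, 3.14, 3.14].

### API

Orientations are given as [roll, pitch, yaw] about the fixed x, y, z axes, in that order (R = Rz(yaw) Ry(pitch) Rx(roll)).
In Python, from station import ctrl gives the robot as it stands. The module is installed in compiled form; this text tells all that it offers.
- The arm moves only by the shell command python3 -m creep 'ROWS' [OPENING] [FORCE]. ROWS is a JSON object of lists of equal length, an entry for each row: "xyz": the shift along the tool's x, y, z in mm, a list of three; "spin": the turn about the tool's z in rad. In form: {"xyz": [[tx, ty, tz], ...], "spin": [spin, ...]}. A call has 1 to 5 rows; each row shifts and turns the commanded pose from where the row before left it, along the tool's axes as they then stand; what a row does not reach is not made up. A row lasts 1/8 s, in which the tool goes at most 62.5 mm and 10.7 degrees, less where a joint would pass 70% of its speed; a pose out of reach is approached as far as the arm can. A call with a gripper value outside its range is refused whole. OPENING is the finger opening in mm, from 0 to 94, set as the call begins (- or left out, the last holds). The fingers move at their own pace and stop on an object; FORCE is the grip in N (left out, the last holds). Time passes only in rows, so rows that do not move let the fingers close. It gives the time, the measured TCP pose, the force and the opening at its end, in the units of the state.
- ctrl.get_obs(): the state, without advancing time (a new reading comes with each control period).
- ctrl.camera(name): name is "side" or "top" or "wrist"; returns the picture (480x640x3 uint8, red, green, blue); there is no depth.
- ctrl.camera_model(name): a dict with "fx", "fy", "cx", "cy" (pixels), "R" (3x3) and "t" (3): a world point X has camera coordinates R X + t. Camera axes: x right, y down, z forward; pixel columns grow to the right and rows downward; lengths in m; the calibration is good to about 2 mm. A picture is of the moment at which its call begins: read the wrist's pose just before it. camera_model takes no time and is no camera call; for the wrist camera it gives the pose at the moment of the call.
- ctrl.hand_in(): hands the job in, once; it reports no verdict.
The state is a dict: "time_s": time; "qpos": joint angles; "joint_vel": joint speeds; "tau": joint torques, N m; "ee_pos": TCP position; "eef_rot": TCP orientation; "force": force on the tool from outside, world axes, zero at the start; "moment": the same for the moment, N m; "grip_width": finger opening in m.
Only numpy, scipy, OpenCV 4.12 (cv2) and the standard library are available. Lean on these libraries where they do the work, as an engineer would, in place of code of your own. Each camera call takes 0.05 s, during which the arm holds its last target.

### The job

Open the test head by sliding its transport lock all the way to the end stop, away from the bore. Then take the keyed spindle (the one with the flat bar handle) from the white stand, put it into the bore, turn it until its key slips into the keyway, and push it fully home against the spring contact until its flange sits on the boss. Finish while still gripping it and pressing it home (the spring lifts it if you let go), and leave the plain plug and the other things on the bench where they are.

Things in the scene. Friction and masses are not known exactly. Their poses are not given: they have to be found in the camera images.
- head: Test head, fixed: black round drum 164 mm across, top at 50 mm, on a 170 mm square aluminium plate; in its middle a steel boss 56 mm across, flat top 100 mm above the bench. Origin on the bench under the bore's axis. z up, x points along the keyway, y to the lock's end stop. A small upright steel rib outside the boss, 30 mm from the axis at +x, marks the keyway's side.
- bore_mouth (a point): Centre of the bore's mouth, on the boss's flat top; axes as the head's. Bore: vertical, round, 18 mm across; the keyway is an 8 mm wide slot on its +x side that reaches 14.5 mm from the axis and runs the full depth. 28 mm down the bore is the spring contact.
- lock (a joint): Transport lock: slide value in m, 0 = plate fully over the bore, 0.050 = end stop, bore and boss free. Starts at 0 to 0.010. It moves along the head's +y as the value grows, with about 2 N of friction, and stays where it is left.
- lock_grip (a point): Centre of the lock's black upright grip, 18 mm (x) by 14 mm (y, along the slide), 40 mm tall; centre 25 mm, top 45 mm above the boss; axes as the head's. At lock value q it is 28 mm + q from the bore's axis in y. It stands on a 4 mm steel plate, 32 mm wide, from 48 mm before to 8 mm behind it in y. The track beneath, 44 mm wide, has rails that rise 5 mm above the boss's top.
- spindle_grip (a point): Centre of the keyed spindle's handle (half-way up, on the spindle's axis); z up, x towards the key. Handle: black flat bar, 14 mm thick (y), 40 mm tall, from 14 mm before (-x) to 30 mm beyond (+x) the axis: the longer arm lies over the key. Mass 0.11 to 0.22 kg. It hangs by its flange, upright and loose, in the stand; lift it by 60 mm to clear the stand.
- spindle_tip (a point): Centre of the spindle's lower end, 65 mm below spindle_grip. Shaft 16 mm across, 40 mm long, its last 6 mm tapered to 11 mm; above it a steel flange 40 mm across, 5 mm thick. Key: 6 mm wide (4 mm at its lowest 3 mm), out to 13 mm from the axis, its lower end 12 mm above the tip. So the tip enters 12 mm before the key meets the boss, and is 40 mm below bore_mouth fully home.
- contact (a joint): Spring contact at the bottom of the bore: how far it is pressed down, in m. 0 = free, 0.012 with the spindle fully home. About 3 N to start moving it and 6.6 N at home; more than the spindle's weight.
- stand: White stand, fixed, 125 mm (x) by 60 mm (y), 52 mm tall; origin under its centre. The spindle hangs in the 29 mm hole at x = -30 mm, the plain plug in the 21 mm hole at x = +32 mm.
- plug_centre (a point): Plain steel plug with a round knob and no key, 62 mm long, 30 mm across its flange, hanging in the other hole of the stand; its knob ends 42 mm above the stand's top. Point half-way along it. Leave alone.
- jar: Amber jar with a white cap, 42 mm across, 50 mm tall; origin under its centre. Leave alone.
- weight: Brass weight with a knob, 38 mm across, 55 mm tall; origin under its centre. Leave alone.
- dish: White ceramic dish, 84 mm across, 22 mm tall; origin under its centre. Leave alone.
- sample_case: Grey closed case 90 x 60 x 25 mm; origin under its centre. Leave alone.
- spacer: Plain aluminium disc, 36 mm across, 30 mm tall; origin under its centre. Leave alone.
Mind the look-alikes: they are no part of the job. Leave any pink or turquoise look-alike of the part that bears spindle_grip alone.

How it is judged:
On the way, in this order (a step that is already met when the one before it is completed fails the run):
1. the transport lock is at its end stop, the spindle still outside the bore (value of joint lock above 0.047 m and horizontal distance between spindle_grip and bore_mouth above 0.03 m), for 0.2 s.
2. the key has slipped into the keyway (z of spindle_grip in the frame of bore_mouth below 0.047 m and horizontal distance between spindle_grip and bore_mouth below 0.005 m and angle between the x axis of spindle_grip and the x axis of bore_mouth, either way round below 0.25 rad), for 0.05 s.
At the end, for the whole second after the job is handed in: Spindle in the bore, key in the keyway (4 mm, 0.2 rad turn, 0.08 rad tilt), flange within about 2 mm of the boss, spring contact pressed at least 9.5 mm, lock within 5 mm of its end stop, fingers still bearing on the spindle with over 3 N, at rest (z of spindle_grip in the frame of bore_mouth below 0.0272 m and horizontal distance between spindle_grip and bore_mouth below 0.004 m and angle between the x axis of spindle_grip and the x axis of bore_mouth, either way round below 0.2 rad and angle between spindle_grip's own z axis and vertical below 0.08 rad and value of joint contact above 0.0095 m and value of joint lock above 0.045 m and contact force between the fingers and spindle above 3 N and linear speed of spindle below 0.02 m/s); the arm keeps its last pose, push and grip.
It fails at once if the plain plug is moved by more than 30 mm (distance of plug_centre from where it was at the start of the episode above 0.03 m).
It fails at once if the jar, weight, dish, case or disc is moved by more than 30 mm (distance of any of jar, weight, dish, sample_case, spacer from where it was at the start of the episode above 0.03 m).
It also fails if it takes over 53 s, if anything falls off the work surface, if the arm or the gripper's body presses on something with over 40 N, if the wrist force passes 120 N, or if a joint passes its speed limit or range.

## Working session

There is one attempt and no reset: what is moved stays moved. The work goes in short steps, Python scripts to look and compute and a shell command to move; the robot and the scene stay as the last step left them, time stands still between calls to the robot, and variables do not carry over. Pictures are saved under pics/ and viewed, and the job is handed in when it is done.

```bash
mkdir -p pics; ls; python3 - <<'E'
from station import ctrl
import cv2,numpy as np
print(ctrl.get_obs())
for n in ["side","top","wrist"]:
    m=ctrl.camera_model(n); print(n,m)
    cv2.imwrite(f"pics/{n}0.png",ctrl.camera(n)[:,:,::-1])
E
```

```text
pics
{'time_s': 0.0, 'qpos': array([ 1.14539328e+00,  3.00485079e-01,  1.52153615e+00, -9.30753467e-06,
        1.32070408e+00, -6.66315517e-02]), 'joint_vel': array([ 5.06572692e-04, -6.08090927e-04, -8.65588297e-05,  1.02859396e-04,
       -7.58455072e-04,  6.40292726e-05]), 'tau': array([-1.62751392e-03, -5.31807268e+01, -3.52738488e+01,  7.07937218e-02,
        2.43371405e-02, -1.50975757e-04]), 'ee_pos': array([0.19304805, 0.51477133, 0.22689766]), 'eef_rot': array([-3.14046192e+00, -6.64190610e-05,  2.78282343e+00]), 'force': array([ 0.16579432, -0.16407261, -0.65633335]), 'moment': array([-0.07743005,  0.00597115,  0.00234114]), 'grip_width': 0.09334556144578131}
side {'fx': 455.41683892494683, 'fy': 455.41683892494683, 'cx': 324.5234298405382, 'cy': 232.5614699189553, 'R': array([[-0.9792821 , -0.20242933,  0.00537906],
       [-0.11958381,  0.55665957, -0.82208871],
       [ 0.16342056, -0.8057    , -0.56933402]]), 't': array([0.54758521, 0.15203041, 0.89305604])}
top {'fx': 448.2412066910519, 'fy': 448.2412066910519, 'cx': 318.7250422885839, 'cy': 238.99752985915563, 'R': array([[ 0.00478055, -0.99997692,  0.00482808],
       [-0.98942987, -0.00542978, -0.14491051],
       [ 0.14493338, -0.0040843 , -0.98943299]]), 't': array([0.0153021 , 0.56584807, 0.98450314])}
wrist {'fx': 339.245032024399, 'fy': 339.245032024399, 'cx': 323.48909757543095, 'cy': 241.0631853128035, 'R': array([[ 0.35071833,  0.93648033, -0.00111053],
       [ 0.89873053, -0.336247  ,  0.28146295],
       [ 0.2632111 , -0.09971228, -0.95957145]]), 't': array([-0.55044589, -0.02926881,  0.39272554])}
```

View pics/side0.png

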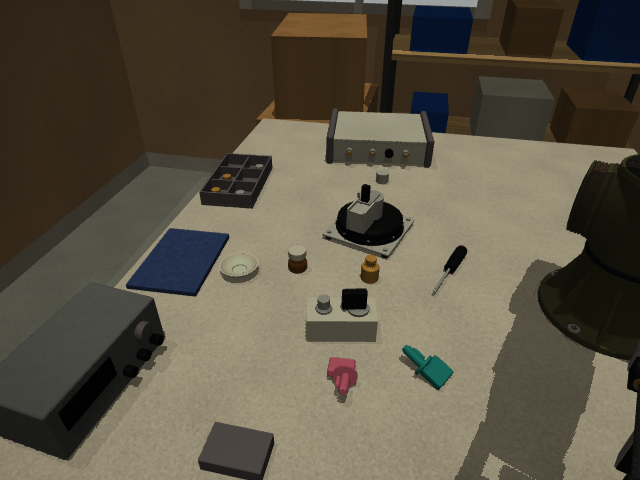

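View pics/top0.png

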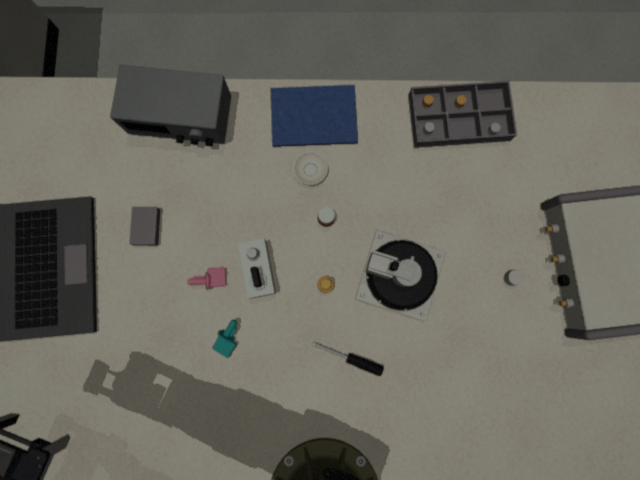

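View pics/wrist0.png

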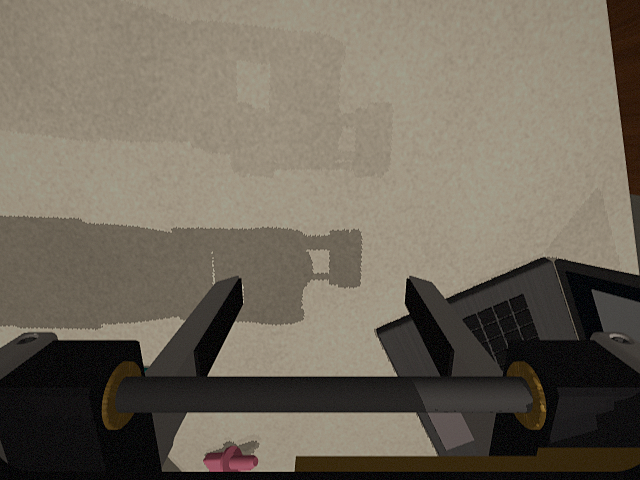

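```bash
cat > h.py <<'E'
from station import ctrl
import cv2,numpy as np
def ray(n,uv,z,m=None):
    m=m or ctrl.camera_model(n);R=m['R'];t=m['t'];C=-R.T@t
    d=R.T@np.array([(uv[0]-m['cx'])/m['fx'],(uv[1]-m['cy'])/m['fy'],1.])
    return C+d*(z-C[2])/d[2]
def proj(n,X,m=None):
    m=m or ctrl.camera_model(n);p=m['R']@np.asarray(X,float)+m['t'];return np.array([m['fx']*p[0]/p[2]+m['cx'],m['fy']*p[1]/p[2]+m['cy']])
def crop(src,dst,x0,y0,w,h,s):
    im=cv2.imread(src)[y0:y0+h,x0:x0+w];cv2.imwrite(dst,cv2.resize(im,None,fx=s,fy=s,interpolation=cv2.INTER_CUBIC))
E
python3 - <<'E'
from h import *
crop("pics/top0.png","pics/t_head.png",350,222,100,100,6)
crop("pics/top0.png","pics/t_stand.png",225,225,70,80,7)
crop("pics/side0.png","pics/s_head.png",315,175,110,85,7)
crop("pics/side0.png","pics/s_stand.png",295,275,95,75,8)
E
```

```text
(no output)
```

View pics/t_head.png

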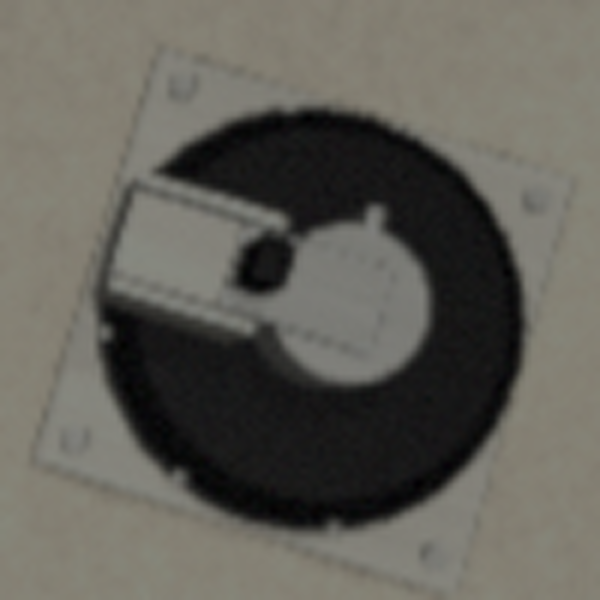

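View pics/t_stand.png

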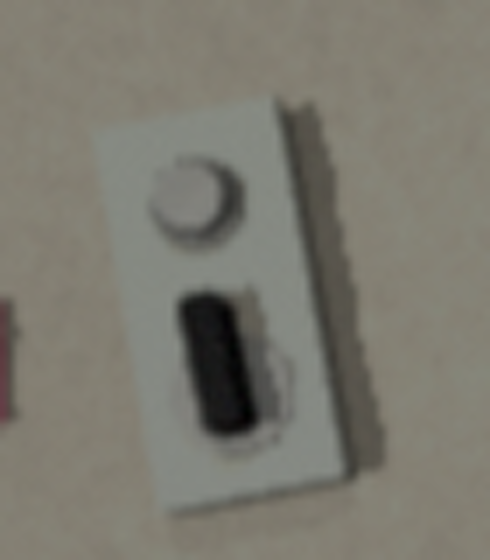

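View pics/s_head.png

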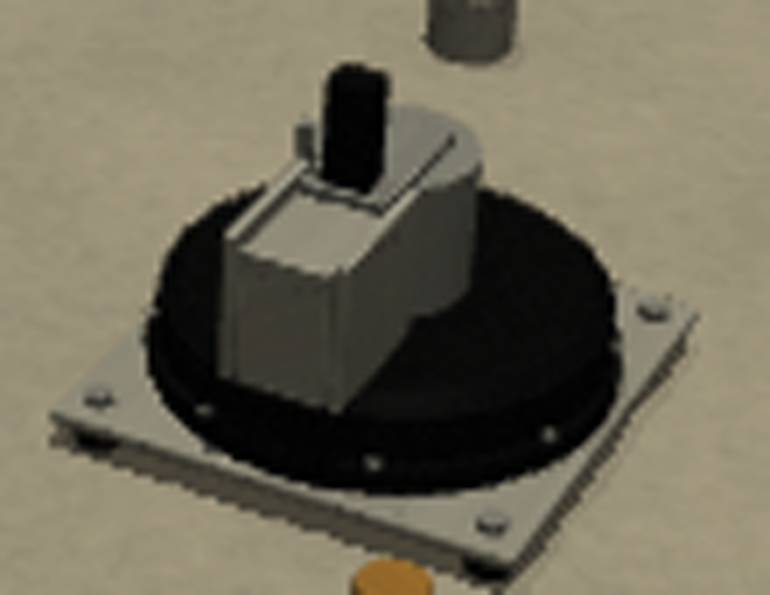

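View pics/s_stand.png

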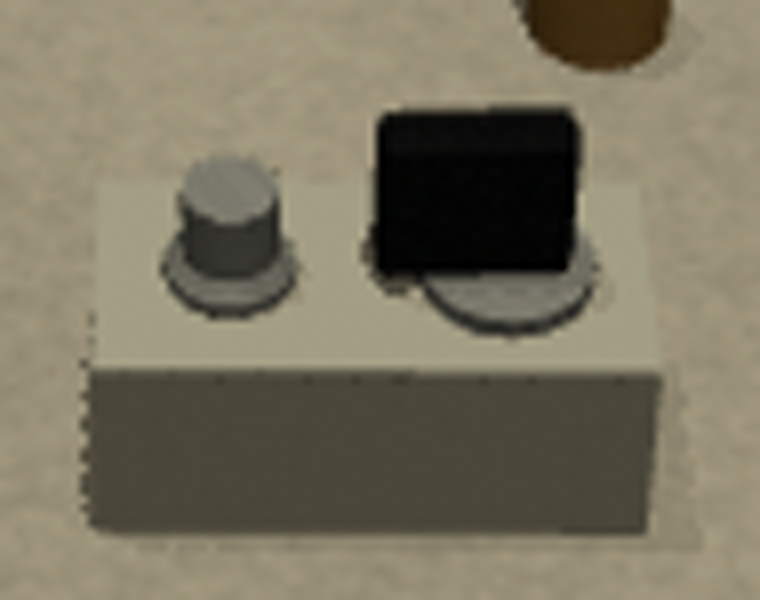

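```bash
python3 - <<'E'
from h import *
T=lambda p:(350+(p[0]+.5)/6-.5,222+(p[1]+.5)/6-.5)
S=lambda p:(225+(p[0]+.5)/7-.5,225+(p[1]+.5)/7-.5)
m=ctrl.camera_model('top'); s=ctrl.camera_model('side')
r=lambda p,z:ray('top',p,z,m)
# head: boss silhouette
g=cv2.imread('pics/top0.png',0)
boss=r(T((350,302)),.1);rib=r(T((377,212)),.1);print('boss',boss,'rib',rib,np.hypot(*(rib-boss)[:2]))
a,b=r(T((133,182)),.105),r(T((290,222)),.105);c,d=r(T((103,295)),.105),r(T((255,335)),.105)
for v in (a-b,c-d):print('rail',np.degrees(np.arctan2(v[1],v[0])))
print('width',np.linalg.norm(a-c)) 
P=[r(T(p),.012) for p in ((163,48),(575,180),(455,595),(35,465))]
print('plate',np.mean(P,0),[ (np.linalg.norm(P[i]-P[i-1]),np.degrees(np.arctan2(*(P[i]-P[i-1])[1::-1]))) for i in range(4)])
lg=r(T((265,263)),.140);print('lockgrip',lg)
Q=[r(S(p),.052) for p in ((97,130),(277,98),(350,475),(168,515))]
print('stand',np.mean(Q,0),[ (np.linalg.norm(Q[i]-Q[i-1]),np.degrees(np.arctan2(*(Q[i]-Q[i-1])[1::-1]))) for i in range(4)])
cx=np.mean(Q,0)[:2]; v=(Q[0]+Q[1]-Q[2]-Q[3])[:2];v/=np.linalg.norm(v);print('hole',cx-.03*v)
# handle mask
mk=((g<22)*255).astype('uint8');mk[:,:225]=0;mk[:225]=0;mk[305:]=0;mk[:,295:]=0
n,l,st,ce=cv2.connectedComponentsWithStats(mk);print(st,ce)
i=1+np.argmax(st[1:,4]);rc=cv2.minAreaRect(np.argwhere(l==i)[:,::-1].astype('float32'));print(rc)
print([r(p,.097) for p in cv2.boxPoints(rc)])
SS=lambda p:(295+(p[0]+.5)/8-.5,275+(p[1]+.5)/8-.5)
for p in ((380,110),(578,108)):print('side handle top',ray('side',SS(p),.097,s))
SH=lambda p:(315+(p[0]+.5)/7-.5,175+(p[1]+.5)/7-.5)
print('lock side',ray('side',SH((358,75)),.145,s),ray('side',SH((303,125)),.105,s))
for k in boss,: print(proj('side',k,s))
E
```

```text
boss [ 0.48716874 -0.17228949  0.1       ] rib [ 0.51939848 -0.18272719  0.1       ] 0.03387774664302704
rail 75.87005187360401
rail 75.49523041160734
width 0.04181382363181484
plate [ 0.4867629  -0.17335829  0.012     ] [(np.float64(0.17098690346056644), np.float64(-17.557140609725906)), (np.float64(0.16861711367119664), np.float64(-107.7703881004082)), (np.float64(0.16823999830857303), np.float64(162.0816789222027)), (np.float64(0.16756884853525755), np.float64(73.16867302889572))]
lockgrip [ 0.49741005 -0.13540358  0.14      ]
stand [0.4981004  0.15762983 0.052     ] [(np.float64(0.12582696691863235), np.float64(12.052691082420166)), (np.float64(0.05880681493049097), np.float64(-79.46175768029744)), (np.float64(0.12367044163434182), np.float64(-167.91468781030252)), (np.float64(0.058859766542023774), np.float64(102.63903404596279))]
hole [0.46876348 0.15135721]
[[     0      0    640    480 307147]
 [   254    268      7     18     50]
 [   252    270      1      1      1]
 [   253    273      1      1      1]
 [   254    278      1      1      1]] [[319.51072939 239.49357148]
 [257.58       276.94      ]
 [252.         270.        ]
 [253.         273.        ]
 [254.         278.        ]]
((257.1397705078125, 276.5480651855469), (17.51169204711914, 4.493566513061523), 82.40535736083984)
[array([0.49372302, 0.15719915, 0.097     ]), array([0.49504503, 0.14770235, 0.097     ]), array([0.45806929, 0.14187766, 0.097     ]), array([0.45676345, 0.15132302, 0.097     ])]
side handle top [0.49694477 0.15206303 0.097     ]
side handle top [0.45465739 0.14238702 0.097     ]
lock side [ 0.49609528 -0.13964449  0.145     ] [ 0.51673028 -0.17459016  0.105     ]
[370.26764531 196.13737683]
```

```bash
cat >> h.py <<'E'
def go(x,y,z,yawdeg=None):
    o=ctrl.get_obs();p=o['ee_pos'];r=o['eef_rot']
    from scipy.spatial.transform import Rotation as Ro
    R=Ro.from_euler('xyz',r).as_matrix()
    print('t',round(o['time_s'],2),'pos',p.round(4),'rot',np.degrees(r).round(2),'F',o['force'].round(1),'w',round(o['grip_width'],4))
    print('shift mm',(R.T@(np.array([x,y,z])-p)*1e3).round(1),'spin',None if yawdeg is None else round(float(-np.radians((yawdeg-np.degrees(r[2])+180)%360-180)),4))
E
python3 - <<'E'
from h import *
m=ctrl.camera_model('wrist');print(-m['R'].T@m['t'])
go(.487,-.150,.235,162.7)
E
```

```text
[0.1159903  0.54480822 0.38455314]
t 0.15 pos [0.1931 0.5148 0.227 ] rot [-179.95   -0.    159.44] F [-0.1  0.6  0.1] w 0.0941
shift mm [-508.6 -519.3   -7.5] spin -0.0568
```

```bash
python3 -m creep '{"xyz":[[-42,-43,0],[-42,-43,0],[-42,-43,0],[-42,-43,0],[-42,-43,0]],"spin":[0,0,0,0,0]}' 60; python3 -c "
from h import *
go(.487,-.150,.235,162.7)"
```

```text
time_s: 0.78
ee_pos: [0.3145, 0.2381, 0.2275]
eef_rot: [3.141, 0.0, 2.783]
force: [1.3, 0.3, 0.6]
grip_width: 0.06
t 0.78 pos [0.3145 0.2381 0.2275] rot [1.7999e+02 1.0000e-02 1.5946e+02] F [1.3 0.3 0.6] w 0.06
shift mm [-297.6 -303.    -7.5] spin -0.0565
```

```bash
python3 -m creep '{"xyz":[[-42,-43,0],[-42,-43,0],[-42,-43,0],[-42,-43,0],[-42,-43,-7]],"spin":[0,0,0,0,0]}' 60; python3 -m creep '{"xyz":[[-42,-43,0],[-39,-40,0],[0,0,0]],"spin":[0,0,-0.057]}'; python3 - <<'E'
from h import *
go(.487,-.150,.235,162.7)
m=ctrl.camera_model('wrist');np.savez('w1.npz',**m)
cv2.imwrite('pics/w1.png',ctrl.camera('wrist')[:,:,::-1])
E
```

```text
time_s: 1.4
ee_pos: [0.4356, -0.0372, 0.2343]
eef_rot: [-3.142, -0.001, 2.783]
force: [1.1, 1.1, 0.1]
grip_width: 0.0599
time_s: 1.78
ee_pos: [0.4825, -0.1441, 0.2336]
eef_rot: [-3.141, -0.001, 2.837]
force: [0.2, 1.0, 1.1]
grip_width: 0.06
t 1.77 pos [ 0.4825 -0.1441  0.2336] rot [-1.7999e+02 -7.0000e-02  1.6257e+02] F [0.2 1.  1.1] w 0.06
shift mm [-6.1 -4.2 -1.4] spin -0.0023
```

View pics/w1.png

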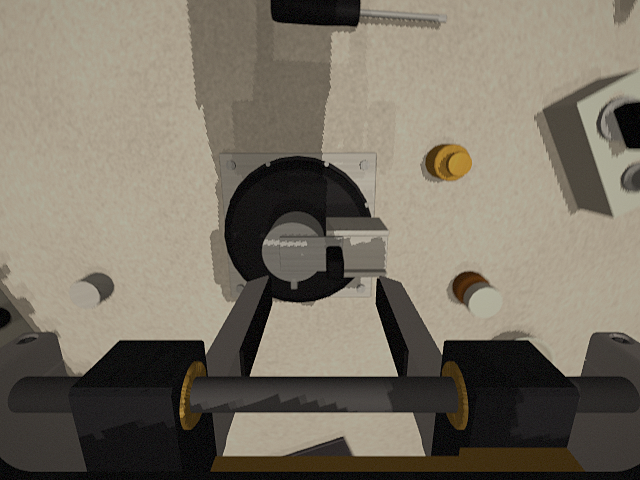

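```bash
python3 - <<'E'
from h import *
crop("pics/w1.png","pics/w1c.png",210,145,190,160,4)
E
```

```text
(no output)
```

View pics/w1c.png

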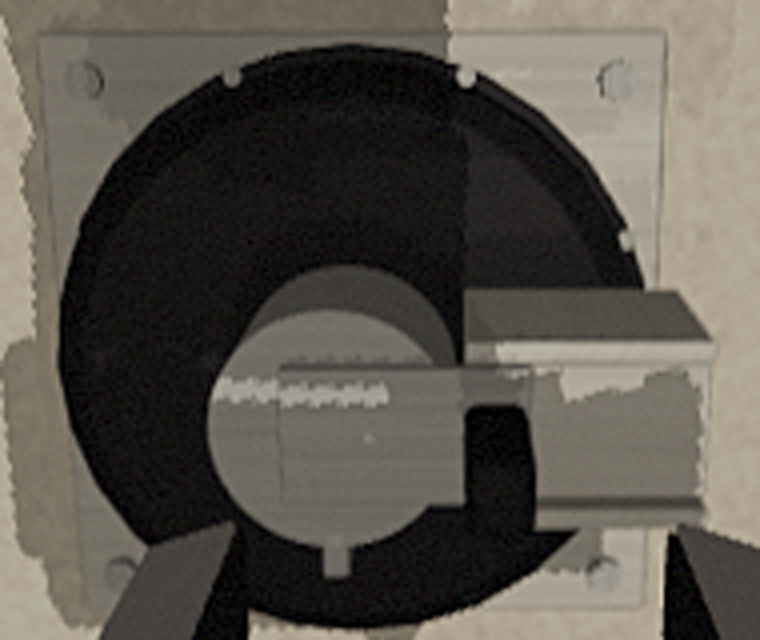

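```bash
python3 - <<'E'
from h import *
m=dict(np.load('w1.npz'))
W=lambda p:(210+(p[0]+.5)/4-.5,145+(p[1]+.5)/4-.5)
r=lambda p,z:ray('wrist',W(p),z,m)
b=r((330,428),.1);print('boss',b, [np.linalg.norm(r(p,.1)-b) for p in ((208,428),(330,308),(330,548))])
rb=r((338,560),.105);print('rib',rb-b,np.degrees(np.arctan2(*(rb-b)[1::-1])))
for a,c,z in (((40,34),(666,34),.012),((80,605),(642,605),.012),((470,345),(714,345),.105),((540,505),(705,505),.105)):
  v=r(c,z)-r(a,z);print('y dir',np.degrees(np.arctan2(v[1],v[0])),np.linalg.norm(v))
P=[r(p,.012) for p in ((40,34),(666,34),(80,605),(642,605))];print('plate',np.mean(P,0))
g=r((500,484),.145);print('grip',g);e=np.radians(73);d=(g-b)[:2];print(d@[np.cos(e),np.sin(e)],d@[np.sin(e),-np.cos(e)])
go(*(b[:2]+.035*np.array([np.cos(e),np.sin(e)])),.135,163)
E
```

```text
boss [ 0.48621781 -0.17401603  0.1       ] [np.float64(0.027523303863976306), np.float64(0.027746747021217814), np.float64(0.029231462159720473)]
rib [ 0.02911627 -0.00756532  0.005     ] -14.565158987631799
y dir 72.59190845172563 0.16940889685458965
y dir 72.59676955451636 0.17170036180027046
y dir 72.5944092609068 0.05313854446536626
y dir 72.59582967326102 0.03720313149691518
plate [ 0.4872384  -0.17434693  0.012     ]
grip [ 0.49410338 -0.13780598  0.145     ]
0.03693335410991403 -0.0030457897484996717
t 1.82 pos [ 0.4821 -0.1428  0.2337] rot [ 1.8000e+02 -8.0000e-02  1.6282e+02] F [ 0.5 -0.1 -0.1] w 0.0598
shift mm [-13.2   6.3  98.6] spin -0.0031
```

```bash
python3 -c "
from h import *
go(.4974,-.1394,.134,162.6)"; python3 -m creep '{"xyz":[[-14,-1,0],[0,0,40],[0,0,40],[0,0,20],[0,0,0]],"spin":[0,0,0,0,0]}' 60; python3 -c "
from h import *
go(.4974,-.1394,.134,162.6)
cv2.imwrite('pics/w2.png',ctrl.camera('wrist')[:,:,::-1])"
```

```text
t 1.82 pos [ 0.4821 -0.1428  0.2337] rot [ 1.8000e+02 -8.0000e-02  1.6282e+02] F [ 0.5 -0.1 -0.1] w 0.0598
shift mm [-13.8   7.7  99.6] spin 0.0039
time_s: 2.45
ee_pos: [0.4945, -0.1458, 0.1334]
eef_rot: [3.141, -0.003, 2.84]
force: [0.7, -0.4, 1.2]
grip_width: 0.06
t 2.45 pos [ 0.4945 -0.1458  0.1334] rot [ 1.7999e+02 -1.6000e-01  1.6270e+02] F [ 0.7 -0.4  1.2] w 0.06
shift mm [-0.9  7.  -0.6] spin 0.0018
```

View pics/w2.png

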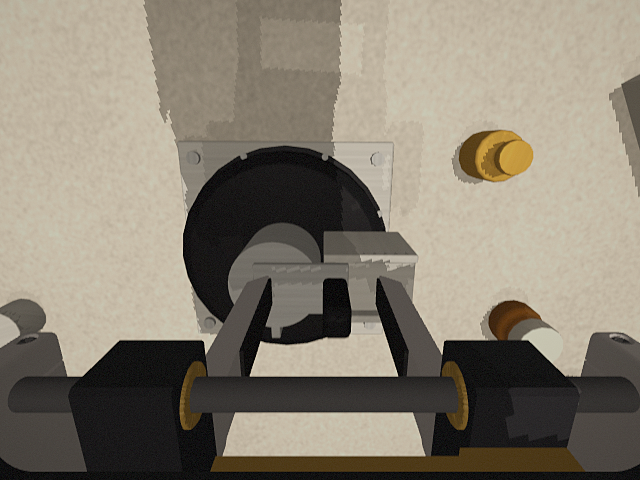

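```bash
python3 -m creep '{"xyz":[[0,6,0],[0,0,0],[0,0,0],[0,0,0],[0,0,0]],"spin":[0,0,0,0,0]}' 0 15; python3 -c "
from h import *
go(.4866+.078*.299,-.1737+.078*.954,.134,162.6)"
```

```text
time_s: 3.12
ee_pos: [0.497, -0.1407, 0.1345]
eef_rot: [3.141, 0.0, 2.84]
force: [1.1, 1.2, 1.9]
grip_width: 0.0138
t 3.12 pos [ 0.497  -0.1407  0.1345] rot [1.7999e+02 1.0000e-02 1.6270e+02] F [1.1 1.2 1.9] w 0.0138
shift mm [-0.1 43.4  0.5] spin 0.0018
```

```bash
python3 -m creep '{"xyz":[[0,12,0],[0,12,0],[0,12,0],[0,5,0],[0,0,0]],"spin":[0,0,0,0,0]}'; python3 -m creep '{"xyz":[[0,1,0],[0,1,0],[0,0,0]],"spin":[0,0,0]}' ; python3 -c "
from h import *
go(.4866+.078*.299,-.1737+.078*.954,.134,162.6)"
```

```text
time_s: 3.75
ee_pos: [0.5095, -0.1009, 0.1345]
eef_rot: [3.141, 0.001, 2.84]
force: [4.3, 1.0, -0.2]
grip_width: 0.0141
time_s: 4.12
ee_pos: [0.5096, -0.1005, 0.1345]
eef_rot: [-3.14, 0.0, 2.839]
force: [0.7, -7.5, 0.8]
grip_width: 0.0136
t 4.12 pos [ 0.5096 -0.1005  0.1345] rot [-1.7993e+02  2.0000e-02  1.6268e+02] F [ 0.7 -7.5  0.8] w 0.0136
shift mm [0.1 1.2 0.5] spin 0.0014
```

```bash
python3 -m creep '{"xyz":[[0,2,0],[0,2,0],[0,0,0]],"spin":[0,0,0]}' ; python3 -c "
from h import *
go(.4866+.078*.299,-.1737+.078*.954,.134,162.6)
cv2.imwrite('pics/t1.png',ctrl.camera('top')[:,:,::-1]);crop('pics/t1.png','pics/t1c.png',350,222,100,100,6)"
```

```text
time_s: 4.5
ee_pos: [0.51, -0.0993, 0.1345]
eef_rot: [-3.135, -0.0, 2.839]
force: [-6.3, -29.4, 0.9]
grip_width: 0.0156
t 4.5 pos [ 0.51   -0.0993  0.1345] rot [-179.65   -0.    162.66] F [ -6.3 -29.4   0.9] w 0.0156
shift mm [ 0.1 -0.   0.5] spin 0.0011
```

View pics/t1c.png

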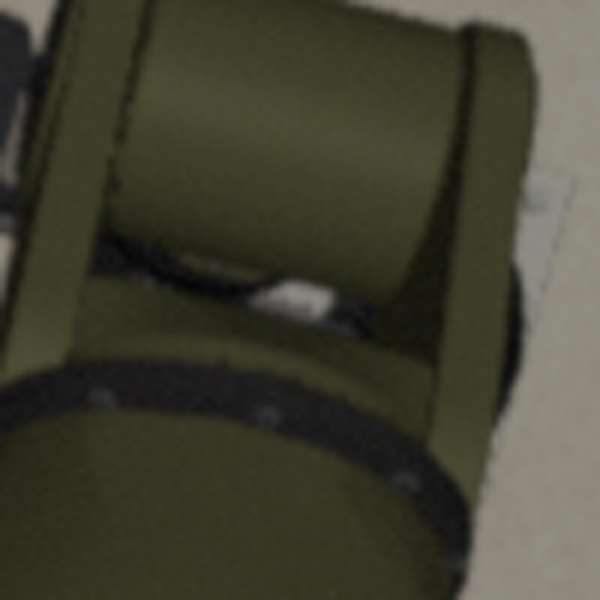

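```bash
python3 -m creep '{"xyz":[[0,-3,0],[0,0,0],[0,0,0],[0,0,-40],[0,0,-50]],"spin":[0,0,0,0,0]}' 60; python3 - <<'E'
from h import *
m=ctrl.camera_model('wrist');np.savez('w3.npz',**m)
cv2.imwrite('pics/w3.png',ctrl.camera('wrist')[:,:,::-1])
go(.4676,.151,.2,192.1)
E
```

```text
time_s: 5.18
ee_pos: [0.5095, -0.0982, 0.2249]
eef_rot: [3.142, -0.002, 2.84]
force: [0.3, -0.6, 0.4]
grip_width: 0.0593
t 5.22 pos [ 0.5115 -0.0987  0.2322] rot [179.97   0.43 162.74] F [ 0.4 -0.6  7. ] w 0.0597
shift mm [116.3 225.4  31.4] spin -0.5125
```

View pics/w3.png

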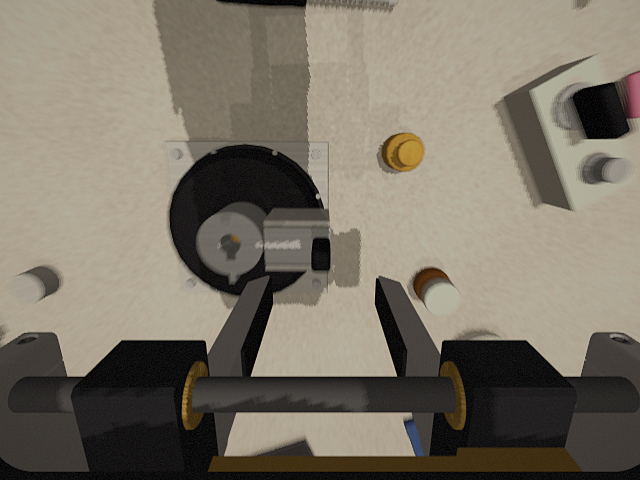

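```bash
python3 -m creep '{"xyz":[[0,-40,0],[0,0,0],[0,0,0]],"spin":[0,0,0]}'; python3 - <<'E'
from h import *
m=ctrl.camera_model('wrist');np.savez('w4.npz',**m)
cv2.imwrite('pics/w4.png',ctrl.camera('wrist')[:,:,::-1])
go(.4676,.151,.2,192.1)
crop('pics/w4.png','pics/w4c.png',200,170,150,110,5)
E
```

```text
time_s: 5.6
ee_pos: [0.4982, -0.1364, 0.2242]
eef_rot: [3.141, -0.0, 2.84]
force: [-0.3, 0.0, 0.7]
grip_width: 0.0599
t 5.65 pos [ 0.4983 -0.1362  0.2242] rot [ 1.7999e+02 -2.0000e-02  1.6273e+02] F [0.8 0.2 0.9] w 0.0603
shift mm [114.6 265.1  24.3] spin -0.5126
```

View pics/w4c.png

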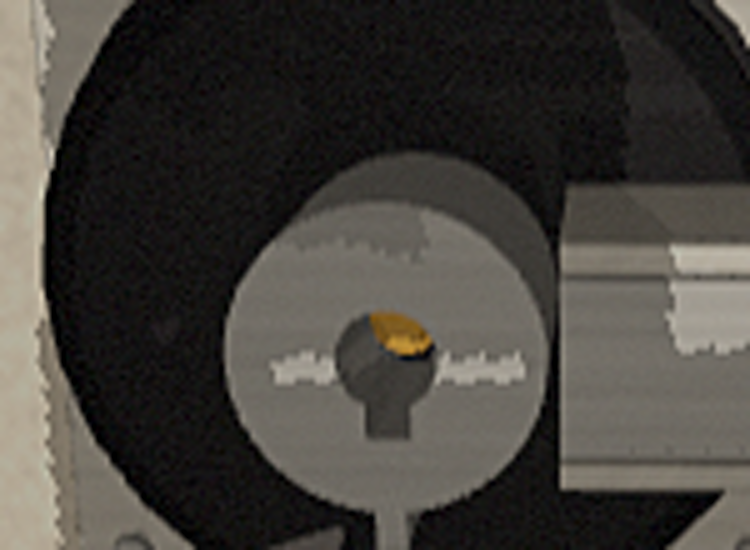

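```bash
python3 - <<'E'
from h import *
m=dict(np.load('w4.npz'))
W=lambda p:(200+(p[0]+.5)/5-.5,170+(p[1]+.5)/5-.5)
r=lambda p:ray('wrist',W(p),.1,m)
P=[r(p)[:2] for p in ((224,357),(549,357),(386,200),(386,513))]
print((P[0]+P[1])/2,np.linalg.norm(P[0]-P[1]),(P[2]+P[3])/2,np.linalg.norm(P[2]-P[3]))
b=(P[0]+P[1])/4+(P[2]+P[3])/4;k=r((388.5,438))[:2]
bb=r((386,362))[:2];l,rr=r((334,362))[:2],r((437,362))[:2]
print(b,bb,'bore dia',np.linalg.norm(l-rr),'key',np.linalg.norm(k-b),np.degrees(np.arctan2(*(k-b)[::-1])))
e=r((714,462))-r((562,462));print(np.degrees(np.arctan2(e[1],e[0])))
E
```

```text
[ 0.48639146 -0.17392305] 0.05624524247526133 [ 0.48700037 -0.17423101] 0.05651733524998456
[ 0.48669592 -0.17407703] [ 0.48721691 -0.17430764] bore dia 0.01784081364514674 key 0.014478540521519933 -17.927009748448107
72.72066139826215
```

```bash
python3 -m creep '{"xyz":[[23,53,0],[23,53,0],[23,53,0],[23,53,0],[22,53,0]],"spin":[0,0,0,0,0]}'; python3 -m creep '{"xyz":[[0,0,0],[0,0,0],[0,0,0],[0,0,0],[0,0,0]],"spin":[-0.17,-0.17,-0.17,0,0]}'; python3 - <<'E'
from h import *
go(.4676,.151,.2,192.1)
m=ctrl.camera_model('wrist');np.savez('w5.npz',**m)
cv2.imwrite('pics/w5.png',ctrl.camera('wrist')[:,:,::-1])
E
```

```text
time_s: 6.28
ee_pos: [0.4673, 0.1527, 0.2245]
eef_rot: [3.141, 0.0, 2.841]
force: [1.0, -0.0, 0.3]
grip_width: 0.0601
time_s: 6.9
ee_pos: [0.4679, 0.1504, 0.2244]
eef_rot: [3.142, -0.0, -2.937]
force: [0.9, -0.4, 0.0]
grip_width: 0.0599
t 6.9 pos [0.4679 0.1504 0.2244] rot [ 1.8000e+02 -1.0000e-02 -1.6826e+02] F [ 0.9 -0.4  0. ] w 0.0599
shift mm [ 0.2  0.7 24.4] spin -0.0064
```

View pics/w5.png

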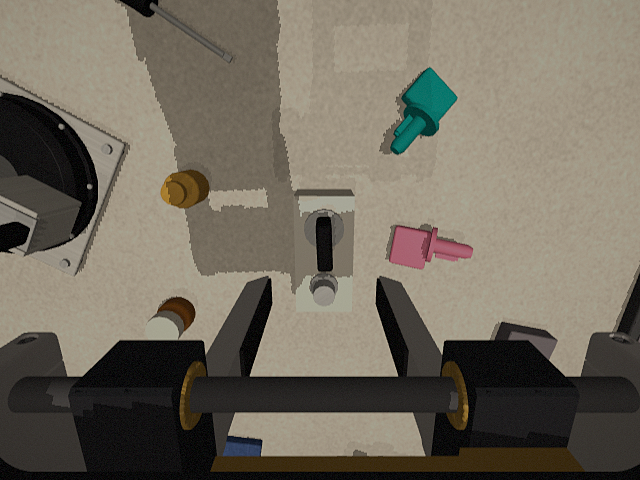

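```bash
python3 - <<'E'
from h import *
crop("pics/w5.png","pics/w5c.png",280,180,90,140,5)
m=dict(np.load('w5.npz'))
g=cv2.imread('pics/w5.png',0)[205:280,300:350]
mk=(g<25).astype('uint8');n,l,s,c=cv2.connectedComponentsWithStats(mk);i=1+np.argmax(s[1:,4]);print(s[i])
for v in range(8,70,6):
  x=np.where(l[v]==i)[0]; print(v+205,(x.min()+300,x.max()+300) if len(x) else None)
E
```

```text
[ 16  12  17  54 804]
213 None
219 (np.int64(317), np.int64(329))
225 (np.int64(316), np.int64(330))
231 (np.int64(316), np.int64(331))
237 (np.int64(316), np.int64(331))
243 (np.int64(317), np.int64(331))
249 (np.int64(317), np.int64(331))
255 (np.int64(317), np.int64(331))
261 (np.int64(318), np.int64(331))
267 (np.int64(318), np.int64(332))
273 None
```

View pics/w5c.png

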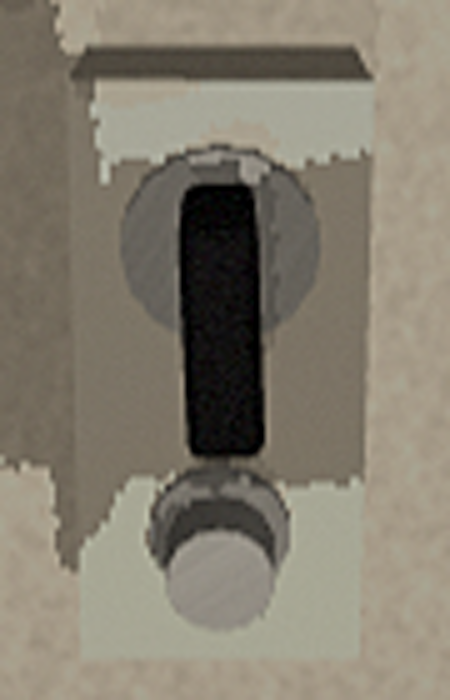

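```bash
python3 - <<'E'
from h import *
m=dict(np.load('w5.npz'))
W=lambda p:(280+(p[0]+.5)/5-.5,180+(p[1]+.5)/5-.5)
f=ray('wrist',W((220,246)),.057,m);print('flange',f,[np.linalg.norm(ray('wrist',W(p),.057,m)-f) for p in ((120,246),(320,246),(220,147))])
a,b=ray('wrist',(323,225),.097,m),ray('wrist',(325,267),.097,m)
# ends of handle top
e1,e2=ray('wrist',W((223,452)),.097,m),ray('wrist',W((219,240)),.097,m)
print(a,b,np.degrees(np.arctan2(*(b-a)[1::-1])),'far end from flange',np.linalg.norm((e1-f)[:2]))
d=(b-a)[:2]/np.linalg.norm((b-a)[:2]);q=f[:2]-a[:2];print('axis off handle line',d[0]*q[1]-d[1]*q[0])
E
```

```text
flange [0.4681883  0.15159753 0.057     ] [np.float64(0.019751038392382573), np.float64(0.019752422136504688), np.float64(0.019828480141939397)]
[0.45502322 0.14828949 0.097     ] [0.49249879 0.15790598 0.097     ] 14.391963434778269 far end from flange 0.027961236146094706
axis off handle line -6.801041482536749e-05
```

```bash
python3 -m creep '{"xyz":[[0,0,0],[0,1,40],[0,0,40],[0,0,40],[0,0,0]],"spin":[-0.046,0,0,0,0]}' 45; python3 -c "
from h import *
go(.4682,.1516,.082,194.4)"
```

```text
time_s: 7.58
ee_pos: [0.4665, 0.1508, 0.1026]
eef_rot: [3.141, -0.005, -2.889]
force: [0.9, -0.4, 0.9]
grip_width: 0.0451
t 7.58 pos [0.4665 0.1508 0.1026] rot [ 179.99   -0.28 -165.54] F [ 0.9 -0.4  0.9] w 0.0451
shift mm [-1.9  0.4 20.6] spin 0.0011
```

```bash
python3 -m creep '{"xyz":[[0,0,10],[0,0,10],[0,0,0],[0,0,0]],"spin":[0,0,0,0]}' 45; python3 -c "
from h import *
go(.4682,.1516,.082,194.4)"
```

```text
time_s: 8.07
ee_pos: [0.468, 0.1511, 0.0849]
eef_rot: [3.142, 0.001, -2.887]
force: [0.6, 0.3, 0.8]
grip_width: 0.0448
t 8.07 pos [0.468  0.1511 0.0849] rot [ 1.8000e+02  4.0000e-02 -1.6544e+02] F [0.6 0.3 0.8] w 0.0448
shift mm [-0.3  0.4  2.9] spin 0.0028
```

Close with a firm grip, then lift.

```bash
python3 -m creep '{"xyz":[[0,0,2],[0,0,0],[0,0,0],[0,0,0],[0,0,0]],"spin":[0,0,0,0,0]}' 0 45; python3 -m creep '{"xyz":[[0,0,-10],[0,0,-40],[0,0,-50],[0,0,-40],[0,0,0]],"spin":[0,0,0,0,0]}' ; python3 - <<'E'
from h import *
go(.4868,-.1741,.2,162.6)
m=ctrl.camera_model('wrist');np.savez('w6.npz',**m)
cv2.imwrite('pics/w6.png',ctrl.camera('wrist')[:,:,::-1])
cv2.imwrite('pics/s6.png',ctrl.camera('side')[:,:,::-1])
E
```

```text
time_s: 8.7
ee_pos: [0.4678, 0.151, 0.0825]
eef_rot: [-3.142, 0.0, -2.887]
force: [0.0, 0.1, 2.0]
grip_width: 0.0137
time_s: 9.32
ee_pos: [0.4687, 0.1513, 0.2256]
eef_rot: [-3.142, 0.005, -2.887]
force: [1.0, 0.7, -2.0]
grip_width: 0.0136
t 9.32 pos [0.4687 0.1513 0.2256] rot [-180.      0.31 -165.43] F [ 1.   0.7 -2. ] w 0.0136
shift mm [  64.4 -319.5   25.3] spin 0.5579
```

View pics/w6.png

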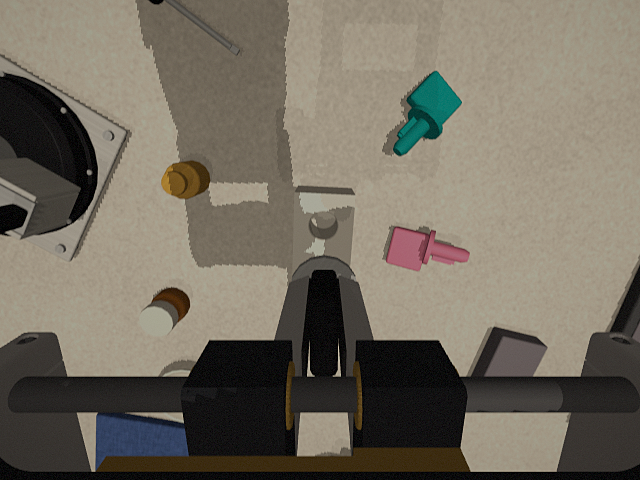

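View pics/s6.png

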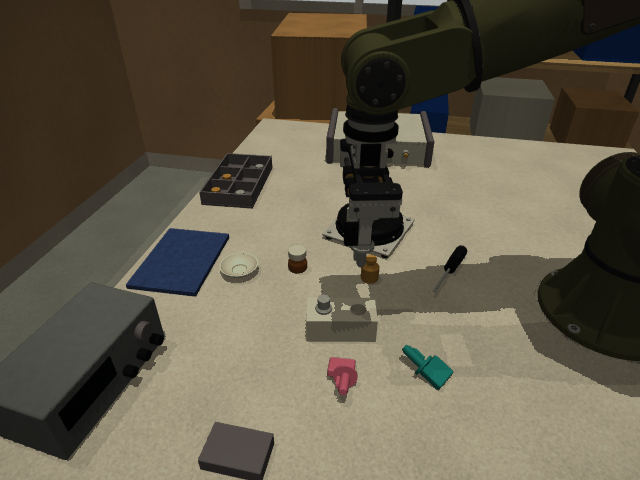

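```bash
python3 -m creep '{"xyz":[[0,0,-20],[0,0,0],[0,0,0],[0,0,0],[0,0,0]],"spin":[0.14,0.14,0.14,0.138,0]}' ; python3 - <<'E'
from h import *
go(.4868,-.1741,.24,162.6)
E
```

```text
time_s: 10.05
ee_pos: [0.4674, 0.1509, 0.2411]
eef_rot: [-3.14, -0.002, 2.839]
force: [-0.3, -0.4, -1.2]
grip_width: 0.014
t 10.05 pos [0.4674 0.1509 0.2411] rot [-1.7993e+02 -1.2000e-01  1.6264e+02] F [-0.3 -0.4 -1.2] w 0.014
shift mm [-115.5 -304.4    1.2] spin 0.0007
```

```bash
python3 -m creep '{"xyz":[[-19,-50,0],[-19,-50,0],[-19,-50,0],[-19,-51,0],[-19,-51,0]],"spin":[0,0,0,0,0]}';python3 -m creep '{"xyz":[[-20,-52,0],[0,0,0],[0,0,0],[0,0,0]],"spin":[0,0,0,0]}' ; python3 - <<'E'
from h import *
go(.4868,-.1741,.182,162.6)
E
```

```text
time_s: 10.68
ee_pos: [0.4826, -0.1196, 0.2417]
eef_rot: [3.142, -0.001, 2.842]
force: [0.8, 0.6, -2.1]
grip_width: 0.0137
time_s: 11.18
ee_pos: [0.4867, -0.1724, 0.2423]
eef_rot: [3.141, -0.0, 2.84]
force: [-0.1, -0.6, -2.3]
grip_width: 0.0135
t 11.18 pos [ 0.4867 -0.1724  0.2423] rot [ 1.7999e+02 -2.0000e-02  1.6273e+02] F [-0.1 -0.6 -2.3] w 0.0135
shift mm [-0.7 -1.6 60.3] spin 0.0023
```

```bash
python3 -m creep '{"xyz":[[-0.5,-1.6,20],[0,0,25],[0,0,20],[0,0,0],[0,0,0]],"spin":[0,0,0,0,0]}'; python3 - <<'E'
from h import *
go(.4868,-.1741,.16,162.6)
m=ctrl.camera_model('wrist');np.savez('w7.npz',**m)
cv2.imwrite('pics/w7.png',ctrl.camera('wrist')[:,:,::-1])
crop('pics/w7.png','pics/w7c.png',240,200,170,130,4.6)
cv2.imwrite('pics/s7.png',ctrl.camera('side')[:,:,::-1])
crop('pics/s7.png','pics/s7c.png',300,130,130,100,6)
E
```

```text
time_s: 11.8
ee_pos: [0.487, -0.1748, 0.1784]
eef_rot: [-3.141, 0.001, 2.839]
force: [0.3, -0.1, -1.7]
grip_width: 0.0137
t 11.8 pos [ 0.487  -0.1748  0.1784] rot [-1.7999e+02  7.0000e-02  1.6265e+02] F [ 0.3 -0.1 -1.7] w 0.0137
shift mm [ 0.4  0.6 18.4] spin 0.001
```

View pics/w7c.png

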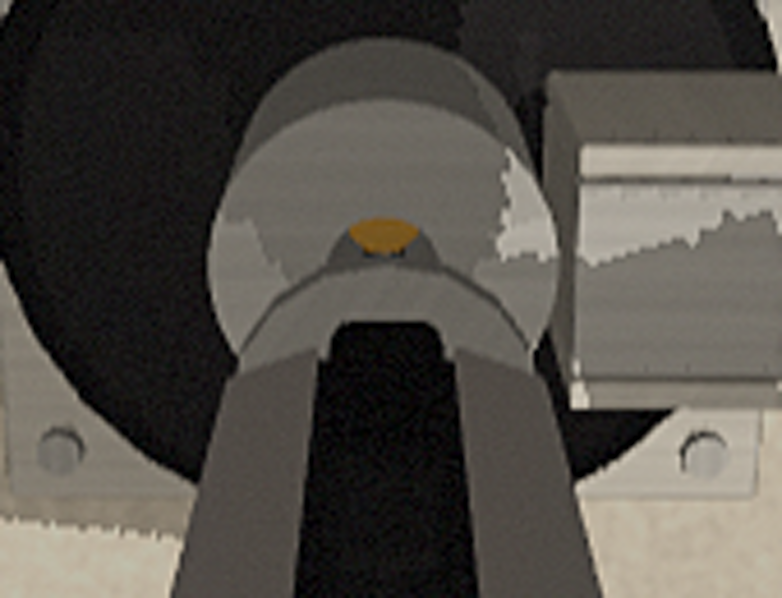

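View pics/s7c.png

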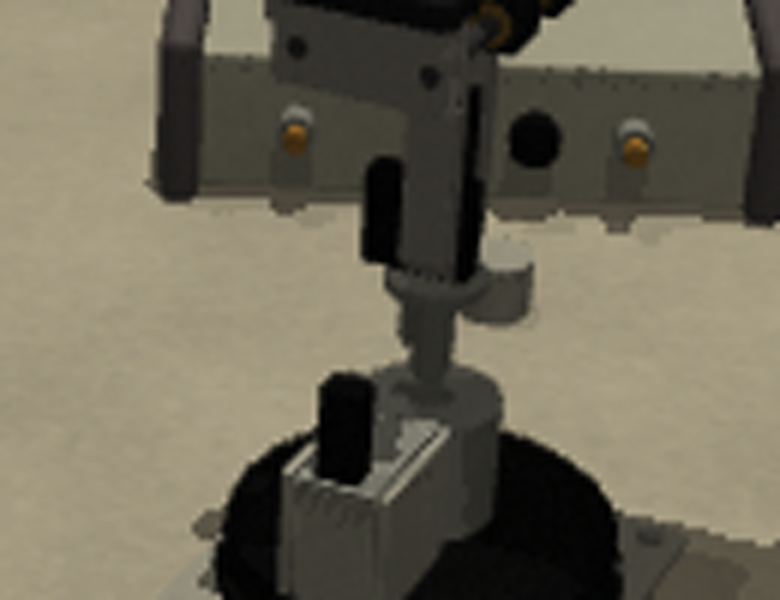

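```bash
python3 -m creep '{"xyz":[[0.3,0.5,5],[0,0,5],[0,0,5],[0,0,0],[0,0,0]],"spin":[0,0,0,0,0]}'; python3 - <<'E'
from h import *
go(.4868,-.1741,.15,162.6)
E
```

```text
time_s: 12.52
ee_pos: [0.4865, -0.1746, 0.1625]
eef_rot: [-3.142, 0.0, 2.838]
force: [0.2, -0.1, -1.9]
grip_width: 0.0139
t 12.53 pos [ 0.4865 -0.1746  0.1625] rot [-180.      0.    162.59] F [ 0.2 -0.1 -1.9] w 0.0139
shift mm [-0.1  0.6 12.5] spin -0.0001
```

```bash
python3 -m creep '{"xyz":[[0,0,3],[0,0,3],[0,0,3],[0,0,3],[0,0,0]],"spin":[0,0,0,0,0]}'; python3 - <<'E'
from h import *
go(.4868,-.1741,.1305,162.6)
E
```

```text
time_s: 13.15
ee_pos: [0.4864, -0.1745, 0.1502]
eef_rot: [3.142, -0.0, 2.838]
force: [-0.1, 1.1, -2.1]
grip_width: 0.0138
t 13.15 pos [ 0.4864 -0.1745  0.1502] rot [ 1.8000e+02 -3.0000e-02  1.6259e+02] F [-0.1  1.1 -2.1] w 0.0138
shift mm [-0.3  0.5 19.7] spin -0.0001
```

```bash
python3 -m creep '{"xyz":[[0,0,4],[0,0,4],[0,0,4],[0,0,4],[0,0,0]],"spin":[0,0,0,0,0]}' - 60; python3 -m creep '{"xyz":[[0,0,2],[0,0,2],[0,0,0],[0,0,0]],"spin":[0,0,0,0]}'; python3 - <<'E'
from h import *
go(.4868,-.1741,.1305,162.6)
E
```

```text
time_s: 13.78
ee_pos: [0.4865, -0.1746, 0.1344]
eef_rot: [-3.142, 0.0, 2.838]
force: [-1.9, 0.9, 3.0]
grip_width: 0.0138
time_s: 14.28
ee_pos: [0.4865, -0.1746, 0.1305]
eef_rot: [-3.142, 0.0, 2.838]
force: [-1.5, 0.2, 5.3]
grip_width: 0.0135
t 14.28 pos [ 0.4865 -0.1746  0.1305] rot [-1.800e+02  2.000e-02  1.626e+02] F [-1.5  0.2  5.3] w 0.0135
shift mm [-0.1  0.5  0. ] spin -0.0001
```

```bash
python3 -m creep '{"xyz":[[0,0,1],[0,0,1],[0,0,0],[0,0,0]],"spin":[0,0,0,0]}'; python3 - <<'E'
from h import *
go(.4868,-.1741,.1305,162.6)
E
```

```text
time_s: 14.78
ee_pos: [0.4866, -0.1746, 0.1305]
eef_rot: [-3.141, 0.001, 2.838]
force: [-11.8, 5.6, 28.8]
grip_width: 0.0135
t 14.78 pos [ 0.4866 -0.1746  0.1305] rot [-1.7999e+02  7.0000e-02  1.6260e+02] F [-11.8   5.6  28.8] w 0.0135
shift mm [-0.   0.6 -0. ] spin -0.0001
```

```bash
python3 -m creep '{"xyz":[[0,0,-0.7],[0,0,0],[0,0,0]],"spin":[0,0,0]}'; python3 - <<'E'
from h import *
cv2.imwrite('pics/w8.png',ctrl.camera('wrist')[:,:,::-1])
cv2.imwrite('pics/s8.png',ctrl.camera('side')[:,:,::-1])
go(.4868,-.1741,.1305,162.6)
crop('pics/w8.png','pics/w8c.png',180,180,250,180,3.2)
crop('pics/s8.png','pics/s8c.png',300,140,130,100,6)
E
```

```text
time_s: 15.15
ee_pos: [0.4866, -0.1746, 0.1305]
eef_rot: [-3.141, 0.001, 2.838]
force: [-9.5, 2.8, 20.7]
grip_width: 0.0136
t 15.25 pos [ 0.4866 -0.1746  0.1305] rot [-1.7999e+02  5.0000e-02  1.6260e+02] F [-8.   4.  20.4] w 0.0137
shift mm [-0.1  0.6 -0. ] spin -0.0001
```

View pics/w8c.png

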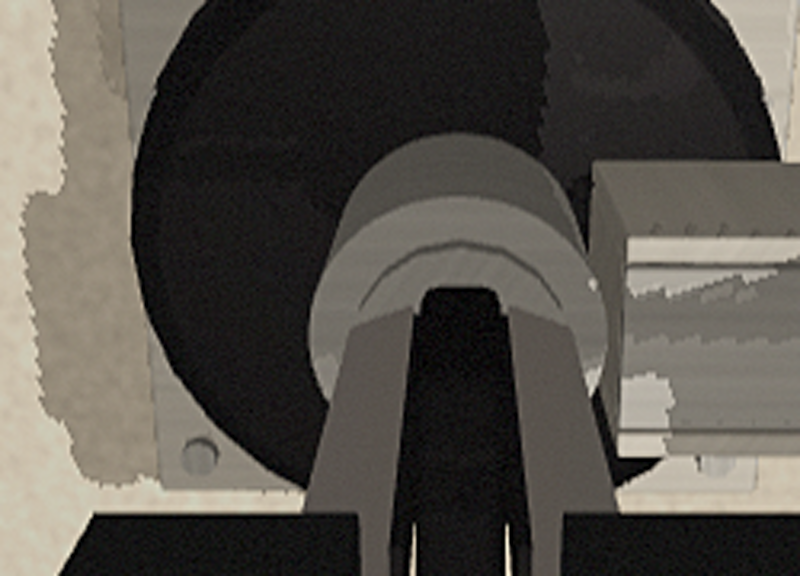

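View pics/s8c.png

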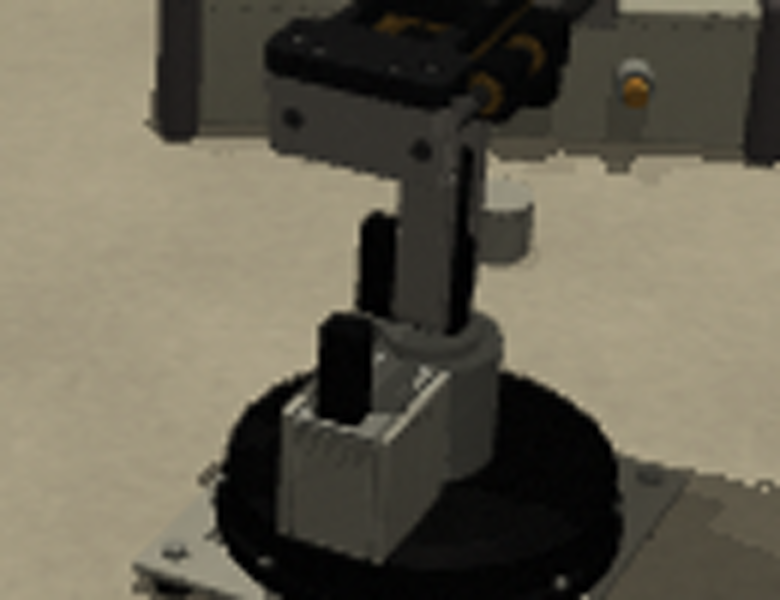

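The wrist and side pictures show the flange flat on the boss, the lock grip at the far end of its track and the handle still between the fingers. I'm handing in now.

```bash
python3 - <<'E'
from h import *
print(ctrl.hand_in()); go(.4868,-.1741,.1305,162.6)
E
```

```text
the job is handed in; nothing more can be done
None
the job is handed in; nothing more can be done
```

I slid the transport lock to its end stop, then put the keyed spindle into the bore with its key already lined up and pressed it home. I handed in at 15.3 s of the 53 s allowed, still gripping and pressing.

- **Lock:** it stopped against a rising force of up to 29 N, with the grip about 78 mm from the bore axis, as expected at the end stop. The later wrist and side pictures agree. A top view taken at the end stop was blocked by the arm, so it showed nothing useful.
- **Spindle:** the key entered the keyway without resistance. The spring force came in at about 5 N. Pressing further raised the force but not the depth: the tool stayed at 130.5 mm, exactly the height worked out for home.
- **Position:** the tool is within about 0.6 mm of the measured bore centre, its turn is within 0.01° of the yaw I measured for the head, and its tilt is under 0.1°.
- **Last check:** the push was about 20 N down, with about 9 N sideways that I left in place. The grip was set to 60 N, and the pictures show the flange on the boss.
- **Other objects:** the plug was still in its stand in the side picture after the lift. I saw no contact with the other objects, but I did not measure them again at the end.

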